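# Brake the bench lathe and hold its chuck guard open

## Task

Press the lathe's brake treadle right down to its stop for a moment with the guard still shut and let it come back up. Then lift the spring-loaded chuck guard by its handle bar and hold it open at 60 degrees, so that I can reach in and measure the work in the chuck; it falls shut if let go, so finish still holding it there in the gripper fingers. Leave everything else on the bench where it is.

Things in the scene. Friction and masses are not known exactly. Their poses are not given: they have to be found in the camera images.
- lathe: Small grey bench lathe, bolted down, 600 mm long, 180 deep, 200 tall, front towards the robot. Origin on the bench under the chuck; x points to its back, away from the robot, y along the spindle to the headstock (big grey box, 200 mm tall, y 75 to 235 mm), z up. Its tray (16 mm tall) reaches 90 mm in front; carriage and tailstock at y -110 to -340 mm.
- guard (a joint): Angle of the chuck guard, rad: 0 shut, grows as the front swings up; 60 degrees = 1.047; rear stop at 1.7. Guard: bent dark steel and clear sheet cover 130 mm wide over the chuck, about 0.35 kg, hinged along the lathe's y axis at its back. Weight and a weak spring always pull it shut (about 4 N or less at the handle bar).
- guard_hinge (a point): Centre of the guard's hinge rod, fixed on the lathe: 58 mm behind the lathe origin (its +x), 185 mm above the bench. The hinge axis is the lathe's y axis.
- guard_handle (a point): Middle of the guard's handle bar, moves with the guard: round steel bar 12 mm thick, along the lathe's y, 92 mm free between two side arms. Shut, it lies 158 mm in front of the hinge (lathe -x) and 25 mm lower, 160 mm above the bench; 40 mm free behind it, open above and below. It can turn between the fingers. At 60 degrees: 101 mm in front of the hinge, 309 mm above the bench.
- brake_unit: Brake treadle unit, bolted down on the bench in front of the lathe, left or right: dark steel base 130 x 90 mm, 10 mm thick, with a sprung treadle plate above it. Origin under the base centre; x points from the free end to the hinge end (away from the robot, apart from its yaw), z up.
- treadle (a joint): Angle of the treadle, rad: 0 up (at rest), grows as the free end is pressed down, stop at 0.20. Spring: at the press point about 6 N starts it and 11 N brings it to the stop; it springs back up by itself.
- treadle_pad (a point): Press point on the top of the treadle plate (ribbed steel, 115 x 70 x 7 mm), on its middle line, 23 mm from the free end, about 53 mm above the bench at rest; goes down about 18 mm to the stop. The plate's hinge lies about 90 mm farther along the unit's +x, 24 mm above the bench; at rest the plate slopes 16 degrees, free end up.
- parts_tray: Bystander: open steel tray 110 x 90 x 28 mm, origin under its centre, on the other side from the brake unit.
- wrench: Bystander: wrench 150 mm long lying on the bench, between tray and brake unit.
- oil_bottle: Bystander: white oil bottle 60 mm diameter, 160 mm tall, origin under its centre.
- screw_jar: Bystander: glass jar 66 mm diameter, 85 mm tall, origin under its centre.
- mug: Bystander: white mug 80 mm diameter, 90 mm tall, origin under its centre.
- hammer: Bystander: hammer 260 mm long, lying on the bench.
- chuck_key: Bystander: T-shaped chuck key, 66 mm across and 12 mm thick, lying on top of the headstock.
Not all that is in view belongs to the job. What is shaped like the brake_unit but orange or purple is not meant.

How it is judged (in metres and radians):
On the way, in this order (a step that is already met when the one before it is completed fails the run):
1. the treadle is pressed to its stop by the gripper while the guard is shut (value of joint treadle above 0.175 rad and contact force between the fingers and treadle above 2 N and value of joint guard below 0.1 rad), for 0.2 s.
2. the treadle has come back up, guard still shut (value of joint treadle below 0.04 rad and value of joint guard below 0.1 rad), for 0.1 s.
At the end, for the whole second after the job is handed in: The guard stands still at 60 degrees, within 7 degrees (0.925 to 1.17 rad, under 0.15 rad/s), carried by the gripper fingers (over 0.5 N on it) and by none of the bench things; the treadle is back up (under 0.04 rad) (value of joint guard between 0.925 and 1.17 rad and velocity of joint guard between -0.15 and 0.15 rad/s and contact force between the fingers and guard above 0.5 N and value of joint treadle below 0.04 rad and contact force between guard and parts_tray below 0.1 N and contact force between guard and wrench below 0.1 N and contact force between guard and oil_bottle below 0.1 N and contact force between guard and screw_jar below 0.1 N and contact force between guard and mug below 0.1 N and contact force between guard and hammer below 0.1 N and contact force between guard and chuck_key below 0.1 N); the arm keeps its last pose, push and grip.
It fails at once if something else on the bench is moved by more than 30 mm (distance of any of parts_tray, wrench, oil_bottle, screw_jar, mug, hammer, chuck_key from where it was at the start of the episode above 0.03 m).
It also fails if it takes over 58 s, if anything falls off the work surface, if the arm or the gripper's body presses on something with over 40 N, if the wrist force passes 120 N, or if a joint passes its speed limit or range.

## Robot

A 6-joint arm with a two-finger parallel gripper is mounted at the origin on the work surface. World frame = base frame: x ahead of the robot, y to its left, z up, the work surface at z = 0. Lengths are in m, angles in degrees, forces in N, time in s.
With the tool pointing down it reaches from about 0.325 to 0.9 m from the base axis. Payload 6.1 kg.
Tool frame: the origin (TCP) lies midway between the tips of the shut fingers; the grasp point (between the pads) lies ctrl.hold_point_z behind it (ctrl.hold_point_z is the distance from the TCP to the grasp point, in m); z points along the fingers, y is the direction in which the jaws open and shut (so a half turn about z gives the same grasp; the last joint's range is limited). The gripper opens to 85 mm and grips with 20 to 120 N. Pads are 22 mm wide; open, the fingers measure 114 mm over their backs; the gripper's body (76 mm by 85 mm) begins 54 mm behind the grasp point. The pads swing forward as they close: fully open they stand 13 mm farther back than shut.
Start: joints at [-75.808, 12.628, 87.462, -0, 79.91, -7.225], TCP at [0.228, -0.582, 0.231] pointing down, gripper open.
Joint ranges: [-170.65, 170.65], [-52.31, 119.04], [5.05, 147.46], [-71.25, 251.25], [11.57, 151.72], [-153.62, 153.62]. Speed limits (degrees/s): [147.25, 147.25, 172.46, 180, 180, 180].

## Interface

Orientations are given as [roll, pitch, yaw] about the fixed x, y, z axes, in that order (R = Rz(yaw) Ry(pitch) Rx(roll)).
In Python, from rig import ctrl, observe, eyes gives the robot as it stands. Calls block until the motion is done:
- ctrl.movep(position, orientation): joint-space move of the TCP to a pose.
- ctrl.movel(position, orientation=None, feed=0.15, f_stop=None): straight line of the TCP; orientation=None keeps the orientation; feed is the mean speed in m/s. With f_stop (N) it stops when the force on the tool has changed by that much, and returns True; else False.
- ctrl.set_joints(angles): joint-space move.
- ctrl.gripper_open() and ctrl.gripper_close(newtons=None): open the fingers fully, or close them until they stop; newtons is the grip in N (None keeps the last).
- ctrl.wait(seconds).
- ctrl.solve_ik(position, orientation): joint angles nearest the present ones, or None.
- observe(): the state.
- eyes.snapshot(name): name is "scene" or "top" or "wrist"; returns a dict with "frame" (480x640x3 uint8, blue, green, red), "vfov" (degrees; the focal length in pixels is half the picture's height over the tangent of half this angle, whatever the lens; pixels are square), "cx", "cy" (the principal point, pixels), "R" (3x3) and "t" (3): a world point X has camera coordinates R X + t; the wrist camera has in their place "mount" (4x4, takes a point from camera to tool coordinates, whose origin is the TCP and whose axes are the flange's). Camera axes: x right, y down, z forward; pixel columns grow to the right and rows downward; lengths in m; the calibration is good to about 2 mm. A picture is of the moment at which its call begins: read the wrist's pose just before it. There is no depth.
A pose or a line that the arm cannot do raises ctrl.MotionError and nothing moves.
- ctrl.sign_off(): hands the job in, once; it reports no verdict.
The state is a dict: "time": time; "joints": joint angles; "qd": joint speeds; "joint_torque": joint torques, N m; "tool_pos": TCP position; "ee_rot": TCP orientation; "wrist_force": force on the tool from outside, world axes, zero at the start; "wrist_torque": the same for the moment, N m; "gripper_width": opening from 0.0 (shut) to 1.0 (fully open).
Only numpy, scipy, OpenCV 4.12 (cv2) and the standard library are available. Lean on these libraries where they do the work, as an engineer would, in place of code of your own. Each camera call takes 0.05 s, during which the arm holds its last target. There are 200 camera calls.

## Working session

There is one attempt and no reset: what is moved stays moved. The work goes in short steps, each a Python script; the robot and the scene stay as the last script left them, time stands still between calls to the robot, and variables do not carry over. Pictures are saved under pics/ and viewed, about 8 in all and at most 12, crops included, and the job is handed in when it is done.

```bash
mkdir -p pics; ls
python3 - <<'E'
from rig import ctrl, observe, eyes
import cv2,pickle
d={}
for n in("scene","top"):
    s=eyes.snapshot(n);d[n]=s
    cv2.imwrite(f"pics/{n}0.png",s["frame"]);print(n,s["vfov"],s["cx"],s["cy"],s["R"],s["t"])
pickle.dump(d,open("snap.pkl","wb"))
print(observe(),ctrl.hold_point_z)
E
```

```text
pics
scene 49.99506672548047 317.29491270585805 235.39666651578642 [[-0.74549937  0.66650431  0.00164464]
 [ 0.43830658  0.49211126 -0.75213952]
 [-0.50211357 -0.55999868 -0.65900185]] [ 0.34646417 -0.16303136  1.97892197]
top 48.871482873697296 316.3583572398172 248.30072860743147 [[ 0.00575846 -0.99990162 -0.01279051]
 [-0.99020873 -0.00391768 -0.1395397 ]
 [ 0.13947586  0.01346881 -0.99013387]] [0.07513928 0.52737961 1.49910099]
{'time': 0.1, 'joints': array([-7.58064382e+01,  1.26704745e+01,  8.75173450e+01,  1.38478407e-03,
        7.99105165e+01, -7.22575820e+00]), 'qd': array([ 0.05309163, -0.11663846, -0.04103291, -0.05124654,  0.02751075,
        0.0668086 ]), 'joint_torque': array([ 2.36331187e-03, -4.98242497e+01, -3.90546584e+01, -1.15852813e-04,
        5.56968822e-03, -1.92207530e-06]), 'tool_pos': array([ 0.22810993, -0.58131874,  0.23032855]), 'ee_rot': array([-1.79902616e+02, -1.37207487e-02,  2.14190646e+01]), 'wrist_force': array([-0.37393328, -0.48497815,  0.47384854]), 'wrist_torque': array([-0.01219934, -0.01212856, -0.03177657]), 'gripper_width': 1.002659543470631} 0.0187
```

View pics/top0.png

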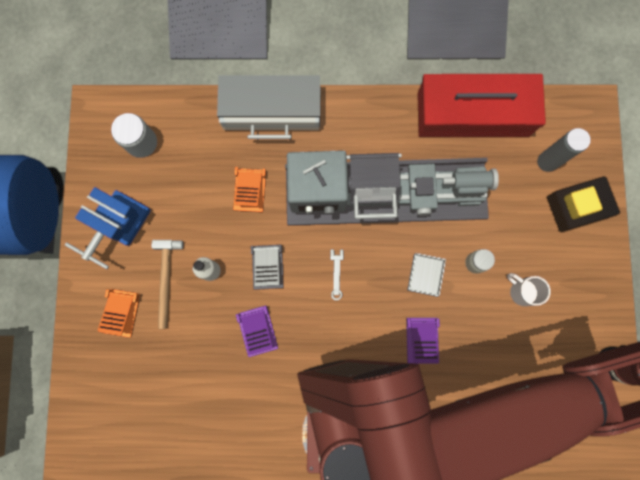

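View pics/scene0.png

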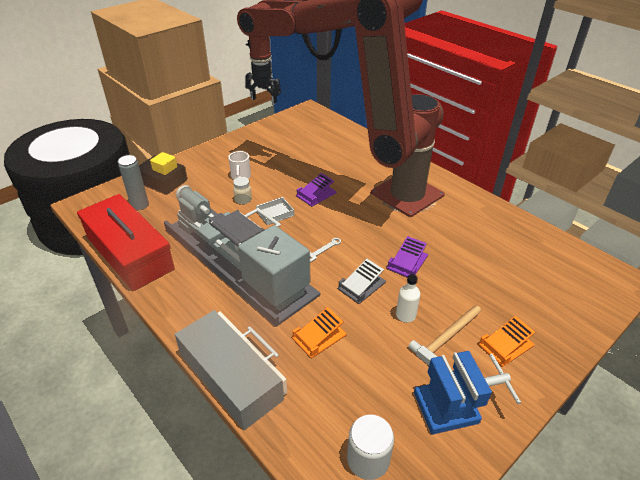

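Top view: the grey brake unit is at about (267,266), the headstock at (317,180), and the guard at (375,185) with its handle bar near (376,217). The wrench is at (337,275). I'll zoom in on this area.

Run:
```python
import cv2,pickle
f=pickle.load(open("snap.pkl","rb"))["top"]["frame"]
c=f[140:300,235:500]
cv2.imwrite("pics/crop1.png",cv2.resize(c,None,fx=3,fy=3,interpolation=cv2.INTER_CUBIC))
```

```text
(no output)
```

View pics/crop1.png

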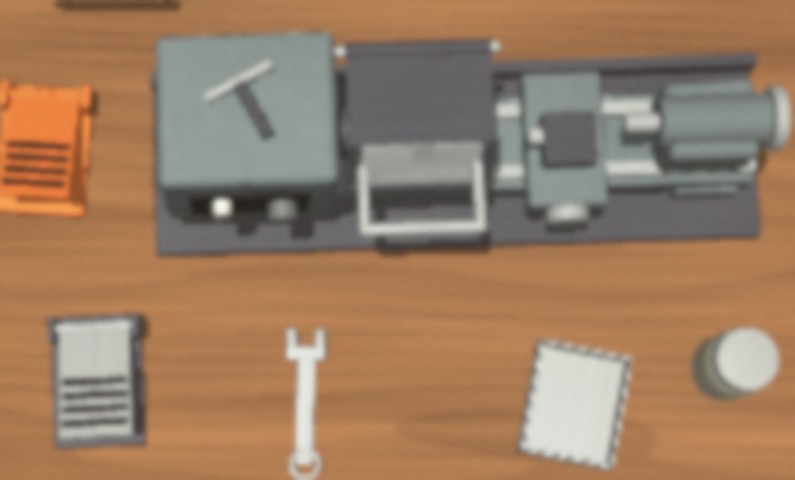

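```bash
cat > h.py <<'E'
import numpy as np
def ray(s,u,v,z):
    f=240/np.tan(np.radians(s["vfov"]/2))
    R,t=np.array(s["R"]),np.array(s["t"])
    c=-R.T@t; d=R.T@np.array([(u-s["cx"])/f,(v-s["cy"])/f,1])
    return c+d*(z-c[2])/d[2]
E
python3 - <<'E'
import pickle,numpy as np
from h import *
s=pickle.load(open("snap.pkl","rb"))["top"]
np.set_printoptions(precision=4,suppress=True)
for n,u,v,z in [("handL",362,232,.16),("handR",484,229,.16),("handM",423,231,.16),("hingeL",339,51,.185),("hingeR",496,45,.185),
 ("trayL",160,254,.016),("trayR",758,236,.016),("HSfl",163,184,.2),("HSfr",337,180,.2),("HSbl",157,40,.2),
 ("tFL",60,438,.059),("tFR",131,437,.059),("tHL",55,322,.028),("tHR",137,320,.028),
 ("bFL",56,447,.01),("bFR",146,444,.01),("bBR",143,317,.01),("wrTop",305,330,.0),("wrBot",305,478,0),("key",240,85,.206)]:
    print(n,ray(s,u/3+235,v/3+140,z))
E
```

```text
handL [ 0.5944 -0.0294  0.16  ]
handR [ 0.5975 -0.1388  0.16  ]
handM [ 0.5955 -0.0841  0.16  ]
hingeL [ 0.7546 -0.008   0.185 ]
hingeR [ 0.7604 -0.1486  0.185 ]
trayL [0.6006 0.1617 0.016 ]
trayR [ 0.6207 -0.4288  0.016 ]
HSfl [0.6287 0.1474 0.2   ]
HSfr [ 0.6327 -0.0052  0.2   ]
HSbl [0.7597 0.1544 0.2   ]
tFL [0.415  0.2513 0.059 ]
tFR [0.4163 0.1839 0.059 ]
tHL [0.5305 0.2627 0.028 ]
tHR [0.5328 0.1825 0.028 ]
bFL [0.4096 0.2613 0.01  ]
bFR [0.4129 0.1733 0.01  ]
bBR [0.5384 0.1781 0.01  ]
wrTop [0.5274 0.0177 0.    ]
wrBot [0.381  0.0176 0.    ]
key [0.7167 0.0802 0.206 ]
```

Cross-checks:
- **Lathe:** yaw is about +2°. The hinge is at about (0.757, -0.078). The handle measures x = 0.5955 directly and 0.599 from the hinge, so the two agree.
- **Treadle:** yaw is about 2.3° and the press point is (0.438, 0.2185).

Next I check IK for every pose before moving.

```bash
cat >> h.py <<'E'
from scipy.spatial.transform import Rotation as Ro
YL=np.radians(1.95); EX=np.array([np.cos(YL),np.sin(YL),0]); EZ=np.array([0,0,1.])
HINGE=np.array([.757,-.079,.185])
def pose(th,back=0.,tilt=0.,flip=1,H=HINGE,hp=.0187):
    """TCP pose gripping the bar with the guard at th (rad); tool tilted down by th+tilt; back = stand-off"""
    b=np.arctan2(.025,.158); r=np.hypot(.158,.025); e=th-b
    bar=H-EX*r*np.cos(e)+EZ*r*np.sin(e)
    a=th+tilt; z=EX*np.cos(a)-EZ*np.sin(a); y=flip*(EX*np.sin(a)+EZ*np.cos(a)); x=np.cross(y,z)
    return bar+z*(hp-back), Ro.from_matrix(np.c_[x,y,z]).as_euler("xyz",degrees=True)
E
python3 - <<'E'
from rig import ctrl
from h import *
np.set_printoptions(precision=1,suppress=True)
print("press",ctrl.solve_ik([.438,.2185,.03],[180,0,2]),ctrl.solve_ik([.438,.2185,.30],[180,0,2]),ctrl.solve_ik([.2,-.42,.38],[180,0,21]))
for flip in(1,-1):
  for tilt in(0,.2,.35):
    print(flip,tilt)
    for th,bk in((0,.1),(0,0),(.5,0),(1.06,0)):
        print(th,bk,pose(th,bk,tilt,flip),ctrl.solve_ik(*pose(th,bk,tilt,flip)))
E
```

```text
press [ 17.3   8.7 115.9  -0.   55.4 105.3] [ 17.3  -8.5 101.8  -0.   86.6 105.3] [-74.3 -12.9  97.2   0.   95.6  -5.3]
1 0
0 0.1 (array([ 0.5, -0.1,  0.2]), array([90.,  0., 92.])) None
0 0 (array([ 0.6, -0.1,  0.2]), array([90.,  0., 92.])) None
0.5 0 (array([ 0.6, -0.1,  0.2]), array([118.6,   0. ,  92. ])) [-29.1 -16.5 136.   84.2  27.  -99.6]
1.06 0 (array([ 0.7, -0.1,  0.3]), array([150.7,   0. ,  92. ])) [-18.7  -3.8 102.7  12.3  54.1 -25.5]
1 0.2
0 0.1 (array([ 0.5, -0.1,  0.2]), array([101.5,   0. ,  92. ])) None
0 0 (array([ 0.6, -0.1,  0.2]), array([101.5,   0. ,  92. ])) None
0.5 0 (array([ 0.6, -0.1,  0.2]), array([130.1,   0. ,  91.9])) [-26.2 -16.  129.3  48.   29.1 -63.2]
1.06 0 (array([ 0.7, -0.1,  0.3]), array([162.2,   0. ,  92. ])) [-16.6   3.3  92.9   6.1  67.  -20.1]
1 0.35
0 0.1 (array([ 0.5, -0.1,  0.2]), array([110.1,  -0. ,  92. ])) None
0 0 (array([ 0.6, -0.1,  0.2]), array([110.1,  -0. ,  92. ])) [ -31.6   -0.3  140.6  126.4   40.2 -146.8]
0.5 0 (array([ 0.6, -0.1,  0.2]), array([138.7,   0. ,  92. ])) [-24.  -13.5 123.4  29.8  35.5 -45. ]
1.06 0 (array([ 
[... 459 characters left out ...]
[ 0.5, -0.1,  0.2]), array([-101.5,    0. ,  -88. ])) None
0 0 (array([ 0.6, -0.1,  0.2]), array([-101.5,    0. ,  -88. ])) [-33.    8.  140.9 136.2  54.2  21.4]
0.5 0 (array([ 0.6, -0.1,  0.2]), array([-130.1,    0. ,  -88.1])) [-26.2 -16.  129.3  48.   29.1 116.8]
1.06 0 (array([ 0.7, -0.1,  0.3]), array([-162.2,   -0. ,  -88. ])) None
-1 0.35
0 0.1 (array([ 0.5, -0.1,  0.2]), array([-110.1,    0. ,  -88. ])) None
0 0 (array([ 0.6, -0.1,  0.2]), array([-110.1,    0. ,  -88. ])) [-31.6  -0.3 140.6 126.4  40.2  33.2]
0.5 0 (array([ 0.6, -0.1,  0.2]), array([-138.7,    0. ,  -88.1])) [-24.  -13.5 123.4  29.8  35.5 135. ]
1.06 0 (array([ 0.7, -0.1,  0.3]), array([-170.8,    0. ,  -88.1])) None
```

```bash
cat >> h.py <<'E'
def gp(th,a,phi=0.,back=0.,flip=1,H=HINGE,hp=.0187):
    """as pose, with tool pitch a deg below horizontal, spun by phi deg about the jaw axis"""
    b=np.arctan2(.025,.158); r=np.hypot(.158,.025); e=th-b
    bar=H-EX*r*np.cos(e)+EZ*r*np.sin(e); a=np.radians(a)
    z=EX*np.cos(a)-EZ*np.sin(a); y=flip*(EX*np.sin(a)+EZ*np.cos(a))
    z=Ro.from_rotvec(np.radians(phi)*y*flip).apply(z); x=np.cross(y,z)
    return bar+z*(hp-back), Ro.from_matrix(np.c_[x,y,z]).as_euler("xyz",degrees=True)
E
python3 - <<'E'
from rig import ctrl
from h import *
np.set_printoptions(precision=0,suppress=True)
for a in(30,35,40,45,50,55,60):
  for phi in(-30,-20,-10,0,10):
    q=[ctrl.solve_ik(*gp(0,a,phi,bk)) for bk in(.09,0)]
    if all(x is not None for x in q): print(a,phi,*q)
for a in(60,75,90):
  for phi in(-20,-10,0):print("end",a,phi,ctrl.solve_ik(*gp(1.06,a,phi)))
E
```

```text
30 10 [ -48.  -20.  142.   76.   52. -104.] [ -37.   -2.  134.   91.   42. -116.]
35 -20 [ -7. -27. 144. -65.  14.  59.] [-10.  -6. 136. 236.  12. 117.]
35 0 [-36. -29. 144.  64.  34. -83.] [ -28.   -8.  136.   88.   24. -106.]
35 10 [-45. -21. 139.  67.  50. -94.] [ -35.   -4.  132.   81.   39. -104.]
40 0 [-33. -28. 140.  51.  35. -69.] [-27.  -8. 133.  69.  23. -86.]
40 10 [-43. -20. 136.  59.  50. -83.] [-34.  -4. 130.  70.  38. -92.]
45 -20 [ -6. -24. 136. -36.  25.  27.] [ -9.  -6. 130. -54.  15.  45.]
45 -10 [-19. -28. 137.  11.  25. -25.] [-18.  -9. 131.  19.  12. -32.]
45 0 [-31. -26. 136.  39.  37. -58.] [-25.  -8. 130.  51.  25. -68.]
45 10 [-40. -19. 132.  50.  50. -74.] [-32.  -4. 127.  59.  39. -80.]
50 -30 [  5. -14. 129. -55.  40.  50.] [ -2.  -1. 125. -65.  31.  59.]
50 -20 [ -5. -21. 132. -30.  31.  21.] [ -9.  -6. 127. -40.  20.  30.]
50 -10 [-17. -25. 133.   5.  31. -19.] [-17.  -8. 128.   6.  19. -20.]
50 0 [-28. -23. 131.  30.  40. -48.] [-24.  -7. 127.  37.  28. -54.]
50 10 [-37. -17. 127.  43.  52. -65.] [-31.  -3. 124.  49.  40. -69.]
55 -30 [  5. -12. 125. -
[... 360 characters left out ...]
  35.] [ -1.   2. 119. -49.  39.  39.]
60 -20 [ -4. -15. 123. -25.  43.  13.] [ -8.  -2. 121. -29.  32.  16.]
60 -10 [-14. -17. 123.  -2.  43. -12.] [-15.  -4. 121.  -3.  32. -12.]
60 0 [-24. -16. 122.  17.  49. -34.] [-22.  -3. 120.  19.  37. -36.]
60 10 [-32. -12. 118.  30.  57. -50.] [-28.  -0. 117.  33.  46. -52.]
end 60 -20 [ -7.  -4. 105. -21.  49.   6.]
end 60 -10 [-13.  -5. 104.  -3.  49. -11.]
end 60 0 [-19.  -4. 103.  13.  53. -26.]
end 75 -20 [ -6.   5.  92. -20.  66.   1.]
end 75 -10 [-11.   5.  92.  -7.  67. -10.]
end 75 0 [-16.   5.  90.   5.  70. -19.]
end 90 -20 [ -5.  15.  80. -20.  83.  -4.]
end 90 -10 [ -9.  15.  78. -10.  84. -10.]
end 90 0 [-14.  16.  77.  -0.  87. -16.]
```

Run:
```python
from rig import ctrl,observe
import numpy as np
np.set_printoptions(precision=4,suppress=True)
ctrl.gripper_close(40)
ctrl.movep([.2,-.42,.38],[180,0,21])
ctrl.movep([.438,.2185,.30],[180,0,2])
ctrl.movel([.438,.2185,.075],feed=.15)
o=observe();print(o["time"],o["tool_pos"],o["wrist_force"])
print(ctrl.movel([.438,.2185,.045],feed=.03,f_stop=3)); print(observe()["tool_pos"],observe()["wrist_force"])
print(ctrl.movel([.438,.2185,.022],feed=.02,f_stop=18)); 
for i in range(4):
    ctrl.wait(.15);o=observe();print(o["tool_pos"],o["wrist_force"])
ctrl.movel([.438,.2185,.12],feed=.12)
o=observe();print(o["time"],o["tool_pos"],o["wrist_force"])
```

```text
5.8417 [0.4388 0.2187 0.0759] [-0.5363  0.4575  0.3556]
True
[0.4376 0.2184 0.0539] [-0.4316 -0.2708  5.3479]
True
[0.4361 0.2183 0.0352] [-3.1648 -1.2201 10.876 ]
[0.4361 0.2184 0.0352] [-3.6436 -1.052  10.3254]
[0.4361 0.2183 0.0352] [-3.1404 -0.7961 11.3296]
[0.4361 0.2183 0.0352] [-3.4682 -0.8596 10.8488]
8.9917 [0.4372 0.2182 0.1188] [-1.3524  0.1831  1.0172]
```

The treadle moved 18.7 mm at the press point. It tripped the force stop at the bottom and held about 11 N for 0.6 s, so it was at its stop. Next is the handle stand-off and a close look.

Run:
```python
from rig import ctrl,observe,eyes
from h import *
import cv2,pickle
np.set_printoptions(precision=4,suppress=True)
ctrl.movel([.438,.2185,.30],feed=.25)
ctrl.gripper_open()
p=gp(0,43,4,.10)
ctrl.movep(*p)
ctrl.wait(.3)
o=observe();print(o["time"],o["joints"],o["tool_pos"],p,o["ee_rot"])
s=eyes.snapshot("wrist");t=eyes.snapshot("scene");u=eyes.snapshot("top");pickle.dump((o,s,t,u),open("w1.pkl","wb"))
print(s["mount"])
cv2.imwrite("pics/w1.png",s["frame"]);cv2.imwrite("pics/s1.png",cv2.resize(t["frame"][170:330,140:380],None,fx=3,fy=3,interpolation=cv2.INTER_CUBIC))
```

```text
13.5083 [-36.6876 -26.622  136.6202  48.001   43.3569 -68.6122] [ 0.5401 -0.0919  0.2154] (array([ 0.54  , -0.0921,  0.2153]), array([132.9303,  -2.7268,  94.8776])) [132.9303  -2.7285  94.8957]
[[ 0.0013 -0.9519 -0.3066  0.0792]
 [ 1.      0.0013  0.0004  0.0002]
 [-0.     -0.3066  0.9519 -0.143 ]
 [ 0.      0.      0.      1.    ]]
```

View pics/w1.png

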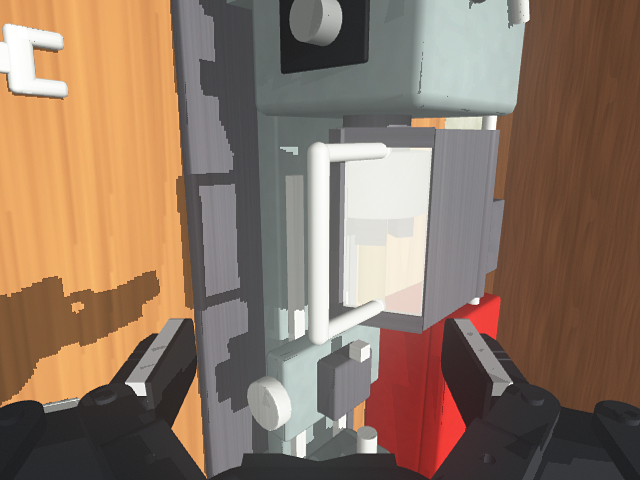

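View pics/s1.png

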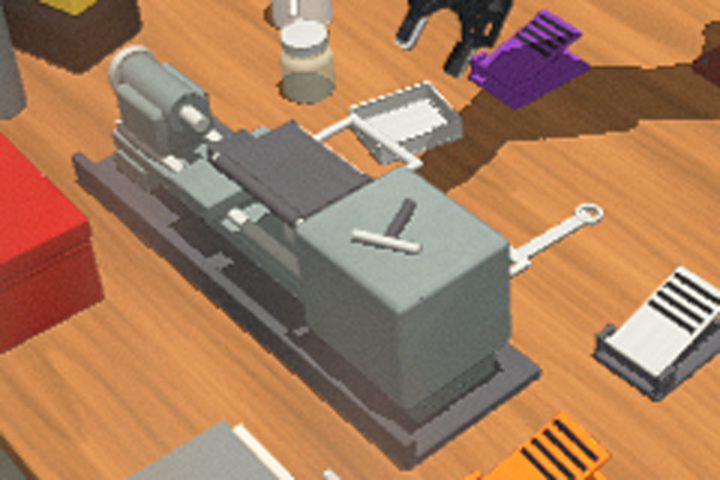

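Wrist view: the bar runs from (318,148) to (318,342), upright and centred between the fingers at about 190 and 445. The treadle looks up in the scene view. I'll check the bar position by ray cast and also project the expected point.

Run:
```python
from h import *
import pickle
np.set_printoptions(precision=4,suppress=True)
o,s,t,u=pickle.load(open("w1.pkl","rb"))
Rt=Ro.from_euler("xyz",o["ee_rot"],degrees=True).as_matrix();M=np.array(s["mount"])
Rc=Rt@M[:3,:3]; c=Rt@M[:3,3]+o["tool_pos"]
w=dict(vfov=s["vfov"],cx=s["cx"],cy=s["cy"],R=Rc.T,t=-Rc.T@c)
f=240/np.tan(np.radians(s["vfov"]/2))
bar=HINGE-.158*EX-.025*EZ
p=w["R"]@bar+w["t"];print("expected",bar,"px",f*p[:2]/p[2]+[s["cx"],s["cy"]])
# threshold bar column
g=s["frame"].min(axis=2)
for v in(190,220,245,280,310):
    k=np.where(g[v,305:340]>140)[0]+305;print(v,k.min(),k.max())
for uu,v in((318.5,148),(318.5,342),(318.5,245)):print(ray(w,uu,v,.16))
tc=Rt.T@(bar-o["tool_pos"]);print("bar in tool",tc)
```

```text
expected [ 0.5991 -0.0844  0.16  ] px [317.8511 251.4876]
190 308 329
220 308 328
245 309 328
280 309 339
310 305 328
[ 0.5976 -0.028   0.16  ]
[ 0.6016 -0.1398  0.16  ]
[ 0.5995 -0.0807  0.16  ]
bar in tool [-0.0002 -0.0001  0.0813]
```

The ray cast and the prediction agree within 1 mm across the bar and 4 mm along it. I advance with a force stop and grip.

Run:
```python
from rig import ctrl,observe,eyes
from h import *
import cv2,pickle
np.set_printoptions(precision=4,suppress=True)
hit=ctrl.movel(*gp(0,43,4,0),feed=.06,f_stop=8)
o=observe();print(hit,o["time"],o["tool_pos"],o["wrist_force"])
if not hit:
    ctrl.gripper_close(40);ctrl.wait(.2)
    o=observe();print(o["time"],o["gripper_width"],o["tool_pos"],o["wrist_force"],o["joints"])
    np.set_printoptions(precision=0,suppress=True)
    for k in(0,.25,.5,.75,1):print(ctrl.solve_ik(*gp(1.06*k,43+32*k,4)))
s=eyes.snapshot("wrist");cv2.imwrite("pics/w2.png",s["frame"])
```

```text
False 15.475 [ 0.6127 -0.0828  0.1476] [0.1831 0.0431 0.878 ]
16.35 0.1229883865492985 [ 0.6125 -0.0826  0.1471] [-2.4415  0.4512  0.5468] [-28.8646  -6.8598 130.2855  60.7676  29.7906 -80.0007]
[-29.  -7. 130.  61.  30. -80.]
[-27. -10. 124.  36.  38. -53.]
[-24.  -8. 114.  22.  49. -38.]
[-21.  -2. 103.  14.  60. -29.]
[-18.   6.  90.   9.  72. -23.]
```

View pics/w2.png

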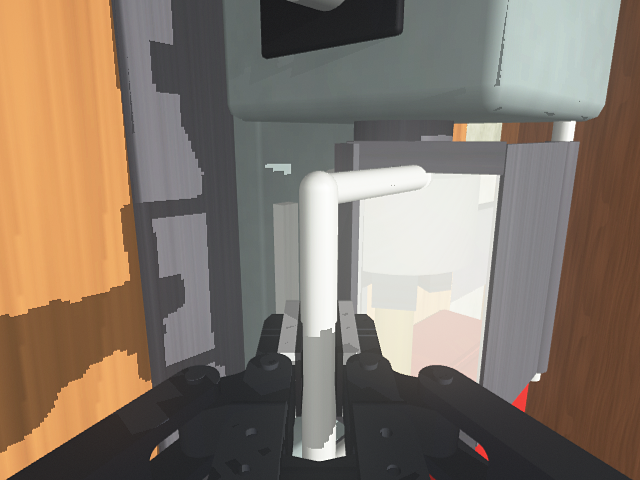

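The bar is between the pads (opening about 10.5 mm, nothing pressed). I lift along the arc in small steps, watching the force.

Run:
```python
from rig import ctrl,observe,eyes
from h import *
import cv2,pickle
np.set_printoptions(precision=3,suppress=True)
for k in np.arange(1,15)/14:
    p=gp(1.055*k,43+32*k,4)
    ctrl.movel(*p,feed=.03)
    o=observe();F=o["wrist_force"];print(round(o["time"],1),round(k,2),F,o["wrist_torque"],round(o["gripper_width"],3))
    if np.linalg.norm(F)>35:print("high");break
ctrl.wait(.3);o=observe();print(o["tool_pos"],p[0],o["wrist_force"],o["joints"])
s=eyes.snapshot("wrist");t=eyes.snapshot("scene");u=eyes.snapshot("top");pickle.dump((o,s,t,u),open("w3.pkl","wb"))
cv2.imwrite("pics/s3.png",np.hstack([cv2.resize(s["frame"],(400,300)),cv2.resize(t["frame"][150:330,140:380],(400,300))]))
```

```text
16.9 0.07 [ 0.397 -1.853 -3.007] [-0.281  0.805 -0.166] 0.123
17.5 0.14 [-0.499 -2.228 -4.241] [-0.396  1.106 -0.271] 0.122
18.0 0.21 [-4.077 -3.403 -4.137] [-0.497  1.345 -0.275] 0.124
18.5 0.29 [-6.919 -4.402 -2.992] [-0.57   1.591 -0.232] 0.119
19.1 0.36 [-8.269 -4.589 -1.487] [-0.632  1.737 -0.169] 0.125
19.6 0.43 [-8.53  -4.136 -2.54 ] [-0.705  1.853 -0.203] 0.125
20.1 0.5 [-11.241  -4.21   -0.119] [-0.636  2.072 -0.123] 0.123
20.7 0.57 [-13.633  -4.186   0.664] [-0.524  2.27  -0.053] 0.121
21.2 0.64 [-15.708  -3.832   3.893] [-0.49   2.408 -0.058] 0.121
21.7 0.71 [-17.148  -3.147   6.57 ] [-0.431  2.498  0.078] 0.122
22.3 0.79 [-16.346  -2.812   7.716] [-0.348  2.445  0.116] 0.119
22.8 0.86 [-15.729  -1.712   7.74 ] [-0.248  2.343  0.106] 0.123
23.3 0.93 [-13.569  -1.971   8.802] [-0.227  2.234  0.103] 0.126
23.9 1.0 [-12.937  -1.856   9.4  ] [-0.105  2.06   0.101] 0.121
[ 0.661 -0.081  0.295] [ 0.662 -0.081  0.292] [-12.792  -1.723   9.612] [-18.225   5.646  89.794   9.314  72.056 -22.626]
```

View pics/s3.png

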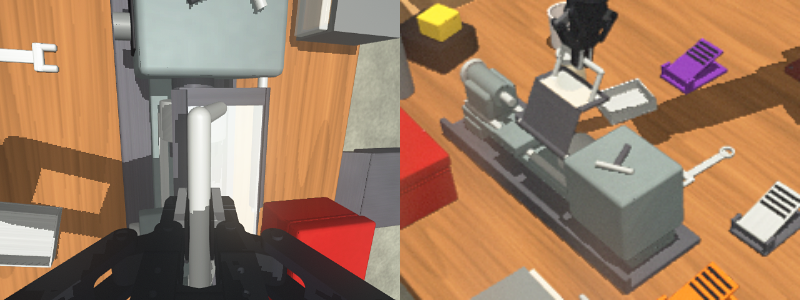

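Run:
```python
from rig import ctrl,observe
from h import *
ctrl.wait(.5);o=observe()
z=Ro.from_euler("xyz",o["ee_rot"],degrees=True).as_matrix()[:,2]
bar=o["tool_pos"]-.0187*z;d=bar-HINGE
for dx in(-.004,0,.004):
    e=np.arctan2(d[2],-(d@EX)+dx);print(bar,np.hypot(d[2],d@EX),np.degrees(e+np.arctan2(.025,.158)))
print(np.abs(o["qd"]).max(),o["gripper_width"],o["wrist_force"],o["time"])
import pickle,cv2
a=pickle.load(open("snap.pkl","rb"))["top"]["frame"];b=pickle.load(open("w3.pkl","rb"))[3]["frame"]
dd=cv2.absdiff(a,b).max(axis=2)
for n,(u,v) in dict(treadle=(267,266),wrench=(337,275),bottle=(207,268),hammer=(166,280),key=(315,170),tray=(427,274),jar=(481,260),mug=(530,290)).items():
    print(n,np.mean(dd[v-20:v+20,u-15:u+15]>40))
cv2.imwrite("pics/t3.png",b[140:360,150:570])
```

```text
[ 0.65653684 -0.08235845  0.3128128 ] 0.16260452678055112 61.93256244895225
[ 0.65653684 -0.08235845  0.3128128 ] 0.16260452678055112 60.807721933346755
[ 0.65653684 -0.08235845  0.3128128 ] 0.16260452678055112 59.71657162663121
0.061127164206143905 0.12242389998938409 [-12.65577433  -1.02865706   8.57657831] 24.8167
treadle 0.0
wrench 0.11166666666666666
bottle 0.0
hammer 0.0
key 0.0
tray 0.42583333333333334
jar 0.0
mug 0.0
```

View pics/t3.png

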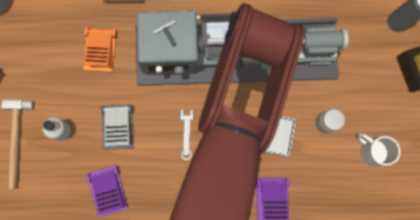

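The top view shows the treadle up and every item in place. The differences at the tray and wrench come from the arm covering them or its shadow. The guard is at about 60 to 62°, steady and gripped, so I hand in.

```bash
python3 -c "
from rig import ctrl
ctrl.sign_off()"
```

```text
the job is handed in; nothing more can be done
```

The brake treadle was pressed to its stop and let back up with the guard shut. The guard is now held open at about 60° in the gripper, and the job is handed in. No verdict is reported.

- **Treadle:** I pressed it with closed fingers through 18.7 mm until the force stop tripped. I held it about 0.6 s at about 11 N, then released it. The later pictures show it back up.
- **Guard:** I gripped the bar at 40 N and lifted it along the arc. The last check put the angle at 60.8° (59.7 to 61.9° if the hinge estimate is 4 mm off). The arm was still, and the opening read about 10.5 mm on the 12 mm bar.
- **Bench items:** An image comparison showed no change at the treadle, bottle, hammer, chuck key, jar or mug. The differences at the tray and wrench are the arm or its shadow. Both look in place by eye, though the arm partly hides the tray.
- **Small disagreement:** The bar sat 2.6 mm farther from the estimated hinge than it should. The tool feels a steady push of about 15 N, more than the guard's own pull of about 4 N, which suggests my hinge estimate is a few millimetres off. It is well below the force limits.

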